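Load two dropper bottles and hold the light-check shutter open

TASK

Drop the two amber dropper bottles, one at a time, upright into the two round pockets of the blue light-check station, one in each pocket, either way round, and let go of them. Then pull the station's spring-return shutter out by its yellow handle until the white pointer stands at the red marker, and keep it there: the program finishes while still gripping the handle and holding the shutter at the marker. Leave the red marker, the small vial and the white-capped water bottle where they are.

Things in the scene. Friction and masses are not known exactly. Their poses are not given: they have to be found in the camera images.
- station: Light-check station, fixed: flat steel base with a blue block (80 x 150 mm, top 48 mm up) at its far end and two low aluminium runners (12 mm high) towards the robot. Origin on the bench surface; +x points to the block end (away from the robot, within 0.35 rad), z up. In its frame the base spans x -170 to +95, y -75 to +75 mm, the block x +10 to +90 mm. The shutter pulls out along -x.
- pocket_left (a point): Centre of the floor of the left (+y) round pocket in the blue block, 22 mm above the bench, at x +50, y +33 mm in the station's frame. Pocket 40 mm in diameter, 26 mm deep, mouth level with the block's top at 48 mm.
- pocket_right (a point): Centre of the floor of the right (-y) pocket, at x +50, y -33 mm in the station's frame; otherwise like the left one. The pocket centres are 66 mm apart.
- bottle_a: Amber dropper bottle with black cap, standing on the bench: 34 mm in diameter, 62 mm high (body to 53 mm, cap 24 mm in diameter above), about 50 g. Origin at the centre of its underside, z up along the bottle. Either amber bottle may go in either pocket.
- bottle_b: A second, identical amber dropper bottle.
- shutter (a joint): How far the shutter is pulled out, m: 0 = home (fully in), 0.085 = end stop. A spring pulls it home with about 3.6 N at 0, growing by 60 N per metre (about 7 N at 60 mm); it springs home when let go. Pulling moves the handle along the station's -x axis.
- shutter_grip (a point): Grip point of the shutter's upright yellow handle, 8 mm below its top; moves with it. Handle 14 mm thick (station x), 34 mm wide (y), top 50 mm above the bench; below 15 mm a wider foot. At home at x -60, y 0 mm in the station's frame, 63 mm clear of the blue block. A thin white pointer sticks out low down from its middle towards the red marker. Axes as the station's.
- marker (a joint): Where the red marker is set on the right-hand runner, m, on the same scale as the shutter: the white pointer is exactly level with the marker's middle when joint shutter equals joint marker. Lies between 0.03 and 0.065; stiff, not to be moved.
- mark (a point): Top centre of the red marker, a saddle 12 mm long (along the station's x) on the right-hand (-y) runner at y -67 mm in the station's frame, its top 22.5 mm above the bench.
- vial: Bystander: small pale vial with white cap, 21 mm in diameter, 45 mm high, loose. Origin at the centre of its underside.
- water_bottle: Bystander: white-capped water bottle, 48 mm in diameter, 105 mm high, loose. Origin at the centre of its underside.

How it is judged (in metres and radians):
On the way, in this order (a step that is already met when the one before it is completed fails the run):
1. both bottles stand released on the floors of the two pockets, one in each, the shutter still home ((((horizontal distance between bottle_a and pocket_left below 0.006 m and z of bottle_a in the frame of pocket_left below 0.004 m and angle between bottle_a's own z axis and vertical below 0.12 rad and contact force between the fingers and bottle_a below 0.1 N and linear speed of bottle_a below 0.03 m/s) and (horizontal distance between bottle_b and pocket_right below 0.006 m and z of bottle_b in the frame of pocket_right below 0.004 m and angle between bottle_b's own z axis and vertical below 0.12 rad and contact force between the fingers and bottle_b below 0.1 N and linear speed of bottle_b below 0.03 m/s)) or ((horizontal distance between bottle_a and pocket_right below 0.006 m and z of bottle_a in the frame of pocket_right below 0.004 m and angle between bottle_a's own z axis and vertical below 0.12 rad and contact force between the fingers and bottle_a below 0.1 N and linear speed of bottle_a below 0.03 m/s) and (horizontal distance between bottle_b and pocket_left below 0.006 m and z of bottle_b in the frame of pocket_left below 0.004 m and angle between bottle_b's own z axis and vertical below 0.12 rad and contact force between the fingers and bottle_b below 0.1 N and linear speed of bottle_b below 0.03 m/s))) and value of joint shutter below 0.012 m), for 0.2 s.
2. the shutter is held by the fingers with the pointer at the red marker ((((horizontal distance between bottle_a and pocket_left below 0.006 m and z of bottle_a in the frame of pocket_left below 0.004 m and angle between bottle_a's own z axis and vertical below 0.12 rad and contact force between the fingers and bottle_a below 0.1 N and linear speed of bottle_a below 0.03 m/s) and (horizontal distance between bottle_b and pocket_right below 0.006 m and z of bottle_b in the frame of pocket_right below 0.004 m and angle between bottle_b's own z axis and vertical below 0.12 rad and contact force between the fingers and bottle_b below 0.1 N and linear speed of bottle_b below 0.03 m/s)) or ((horizontal distance between bottle_a and pocket_right below 0.006 m and z of bottle_a in the frame of pocket_right below 0.004 m and angle between bottle_a's own z axis and vertical below 0.12 rad and contact force between the fingers and bottle_a below 0.1 N and linear speed of bottle_a below 0.03 m/s) and (horizontal distance between bottle_b and pocket_left below 0.006 m and z of bottle_b in the frame of pocket_left below 0.004 m and angle between bottle_b's own z axis and vertical below 0.12 rad and contact force between the fingers and bottle_b below 0.1 N and linear speed of bottle_b below 0.03 m/s))) and x of shutter_grip in the frame of mark between -0.006 and 0.006 m and contact force between the fingers and shutter above 2 N and velocity of joint shutter between -0.01 and 0.01 m/s), for 0.5 s.
At the end, for the whole second after the job is handed in: Each pocket holds one amber bottle, upright (within 0.12 rad), on the pocket floor (within 4 mm) and released; the fingers are still gripping the shutter handle (over 2 N), which stands still with the pointer within 6 mm of the middle of the red marker, that is, within the marker's 12 mm length (all of step 2); the arm keeps its last pose, push and grip.
It fails at once if the vial is moved more than 30 mm (distance of vial from where it was at the start of the episode above 0.03 m).
It fails at once if the water bottle is moved more than 30 mm (distance of water_bottle from where it was at the start of the episode above 0.03 m).
It fails at once if the red marker is moved along its runner by more than 4 mm (distance of mark from where it was at the start of the episode above 0.004 m).
It also fails if it takes over 67 s, if anything falls off the work surface, if the arm or the gripper's body presses on something with over 40 N, if the wrist force passes 120 N, or if a joint passes its speed limit or range.

ROBOT

A 7-joint arm with a two-finger parallel gripper is mounted at the origin on the work surface; the furniture and walls round the work are solid. World frame = base frame: x ahead of the robot, y to its left, z up, the work surface at z = 0. Lengths are in mm, angles in rad, forces in N, time in s.
With the tool pointing down it reaches from about 400 to 875 mm from the base axis. Payload 4.4 kg.
Tool frame: the origin (TCP) lies at the very end of the fingers, on their centre line; the grasp point (between the pads) lies 19 mm behind it; z points along the fingers, y is the line along which they close (so a half turn about z gives the same grasp; the last joint's range is limited). The gripper opens to 85 mm and grips with 20 to 120 N. Pads are 22 mm wide; open, the fingers measure 114 mm over their backs; the gripper's body (76 mm by 85 mm) begins 54 mm behind the grasp point. The pads swing forward as they close: fully open they stand 13 mm farther back than shut.
Start: joints at [-1.21, 0.628, 0.038, 1.517, -0.027, 0.996, -0.02], TCP at [269.053, 591.716, 231.313] pointing down, gripper open.
Joint ranges: [-3.06, 3.06], [-0.37, 2.12], [-1.25, 1.32], [0.18, 2.47], [-1.1, 4.24], [0.23, 1.98], [-2.94, 2.94]. Speed limits (rad/s): [2.57, 2.57, 3.14, 3.14, 3.14, 3.14, 3.14].

INTERFACE

Orientations are given as [roll, pitch, yaw] about the fixed x, y, z axes, in that order (R = Rz(yaw) Ry(pitch) Rx(roll)).
In Python, from cell import read_state, get_image, camera_params, finish_job gives the robot as it stands.
- The arm moves only by the tool arm_command, never from a script. Its argument "deltas" is a list of rows, each an object of numbers: "dx", "dy", "dz": the shift along the world's x, y, z in m; "yaw": the turn about the world's z in degrees; "jaw": the opening, from 0 (shut) to 1 (fully open). A call has 1 to 20 rows; each row is the pose to reach, as a shift and turn from the pose commanded when the call began; what a row does not reach only later rows make up. A row lasts 1/10 s, in which the tool goes at most 50 mm and 8.59 degrees, less where a joint would pass 70% of its speed; a pose out of reach is approached as far as the arm can. A call with a gripper value outside its range is refused whole. The fingers move at their own pace and stop on an object; the grip force is fixed at half the most. Time passes only in rows, so rows that repeat a pose let the fingers close. It gives the time, the measured TCP pose, the force, the opening and the grip force at its end, in the units of the state.
- read_state(): the state, without advancing time (a new reading comes with each control period).
- get_image(name): name is "side" or "top" or "wrist"; returns (picture, depth): 400x640x3 uint8, red, green, blue; 400x640 float32, mm along the optical axis (not along the pixel's ray), 0 where there is no reading.
- camera_params(name): a dict with "camera_matrix" (3x3 intrinsics, pixels), "extrinsics" (4x4, takes a point from camera to world coordinates). Camera axes: x right, y down, z forward; pixel columns grow to the right and rows downward; lengths in mm; the calibration is good to about 2 mm. The wrist camera is an equidistant fisheye: a pixel r from the principal point sees the ray r / f radians off the axis. A picture is of the moment at which its call begins: read the wrist's pose just before it. camera_params takes no time and is no camera call; for the wrist camera it gives the pose at the moment of the call.
- finish_job(): hands the job in; it is judged then, once.
The state is a dict: "clock": time; "qpos": joint angles; "qd": joint speeds; "tau": joint torques, N m; "eef_pos": TCP position; "tool_rot": TCP orientation; "force": force on the tool from outside, world axes, zero at the start; "torque": the same for the moment, N m; "width": finger opening in mm; "gripper_force": force on a finger pad.
Only numpy, scipy, OpenCV 4.12 (cv2) and the standard library are available. Lean on these libraries where they do the work, as an engineer would, in place of code of your own. Each camera call takes 0.05 s, during which the arm holds its last target. There are 200 camera calls.

## Working session

There is one attempt and no reset: what is moved stays moved. The work goes in short steps, Python scripts to look and compute and a tool call to move; the robot and the scene stay as the last step left them, time stands still between calls to the robot, and variables do not carry over. Pictures are saved under pics/ and viewed, at most 10 in all, crops included, and the job is handed in when it is done.

Besides the shell and the picture viewer there is one more tool, called after ">>>" by a JSON object that holds its "op" and its "data". arm_command: Moves the arm, as the interface text tells. Its arguments: {"type":"object","properties":{"deltas":{"type":"array"}},"required":["deltas"]}

```bash
ls; mkdir -p pics
python3 - <<'E'
from cell import *
import cv2,numpy as np
s=read_state();print(s)
for n in("top","side"):
    im,d=get_image(n);np.savez(f"{n}0.npz",im=im,d=d);p=camera_params(n);print(n,p['camera_matrix'],p['extrinsics'].round(3) if hasattr(p['extrinsics'],'round') else p['extrinsics'],(d>0).mean())
    cv2.imwrite(f"pics/{n}0.png",im[:,:,::-1])
E
```

```text
pics
{'clock': 0.0, 'qpos': array([-1.20980959,  0.62930512,  0.03846139,  1.51835736, -0.02699899,
        0.99628693, -0.02000286]), 'qd': array([ 5.63129890e-04, -1.30643789e-03,  3.09002766e-04, -6.17376977e-04,
       -8.91255329e-04,  5.84596948e-05, -1.55246886e-04]), 'tau': array([-6.21844583e-05, -5.63392568e+01,  1.22620404e+00, -1.93454951e+01,
        1.10015474e-02,  1.02663619e-02,  1.98647392e-06]), 'eef_pos': array([268.79701562, 591.14669863, 230.41941234]), 'tool_rot': array([-3.13975474e+00,  3.41298000e-05,  2.71478816e+00]), 'force': array([ 0.91213481, -0.2395632 , -0.39297146]), 'torque': array([ 0.02155625,  0.00940598, -0.00946327]), 'gripper_force': 0.0, 'width': 85.61344290339395}
top [[379.20421339   0.         311.15611593]
 [  0.         379.20421339 199.0383734 ]
 [  0.           0.           1.        ]] [[-1.900000e-02 -9.890000e-01  1.490000e-01  4.555730e+02]
 [-1.000000e+00  2.000000e-02  4.000000e-03 -1.202730e+02]
 [-7.000000e-03 -1.490000e-01 -9.890000e-01  1.001613e+03]
 [ 0.000000e+00  0.000000e+00  0.000000e+00  1.000000e+00]] 0.9957109375
side [[480.99800946   0.         327.02711781]
 [  0.         480.99800946 198.37090636]
 [  0.           0.           1.        ]] [[-1.00000e+00  2.00000e-03  1.50000e-02  5.97335e+02]
 [-1.10000e-02  5.99000e-01 -8.01000e-01  7.68922e+02]
 [-1.10000e-02 -8.01000e-01 -5.99000e-01  7.48785e+02]
 [ 0.00000e+00  0.00000e+00  0.00000e+00  1.00000e+00]] 0.99615234375
```

View pics/top0.png

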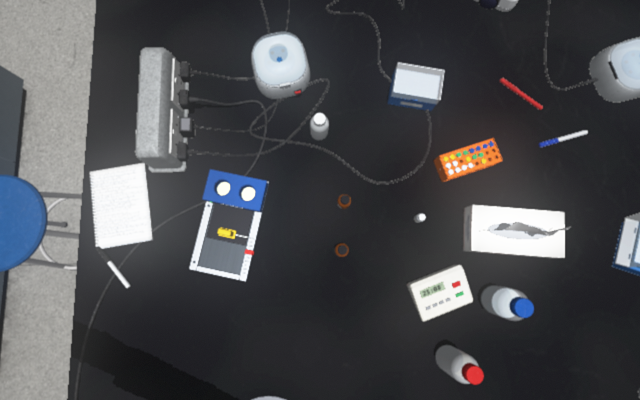

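View pics/side0.png

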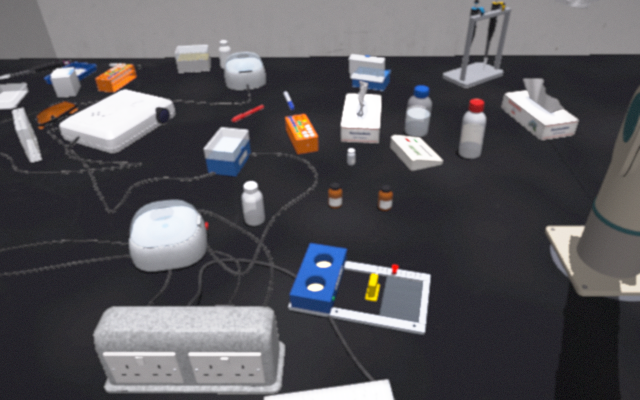

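The top view shows the station with its block at (237,188) and lit pockets at (223,188) and (248,193). The handle is at (228,233), the red marker at (249,252), and the amber bottles at (344,200) and (342,250). The vial is at (420,217) and the water bottle at (319,125). The side view shows the same objects, with pockets at (323,261) and (316,287) and bottles at (335,195) and (385,198).

```bash
cat > h.py <<'E'
from cell import *
import cv2,numpy as np
np.set_printoptions(suppress=True,precision=1)
def cam(n):
    p=camera_params(n);return np.array(p['camera_matrix']),np.array(p['extrinsics'])
def rays(K,E,uv,fish=False):
    uv=np.atleast_2d(np.asarray(uv,float));x=(uv-K[:2,2])/[K[0,0],K[1,1]]
    if fish:
        r=np.linalg.norm(x,axis=1,keepdims=True)+1e-12
        d=np.hstack([np.sin(r)*x/r,np.cos(r)])
    else: d=np.hstack([x,np.ones((len(x),1))])
    return E[:3,3],d@E[:3,:3].T
def onplane(o,d,z): return o+d*((z-o[2])/d[:,2])[:,None]
def tri(rs):  # list of (o,d): nearest point and the gaps
    A=[];b=[]
    for o,d in rs:
        d=d.ravel()/np.linalg.norm(d);P=np.eye(3)-np.outer(d,d);A.append(P);b.append(P@o)
    x=np.linalg.lstsq(np.vstack(A),np.hstack(b),rcond=None)[0]
    return x,[np.linalg.norm(P@x-q) for P,q in zip(A,b)]
MASK={'blue':((100,120,50),(125,255,255)),'yellow':((20,120,100),(35,255,255)),'red':((0,170,120),(4,255,255)),'amber':((5,120,30),(18,255,255))}
def blobs(im,c,amin=8):
    m=cv2.inRange(cv2.cvtColor(im,cv2.COLOR_RGB2HSV),*MASK[c])
    n,l,st,ce=cv2.connectedComponentsWithStats(m)
    return m,[(i,st[i],ce[i]) for i in range(1,n) if st[i,4]>=amin],l
E
python3 - <<'E'
from h import *
for n in("top","side"):
    z=np.load(n+"0.npz");im,d=z['im'],z['d'];K,E=cam(n)
    v,u=np.indices(d.shape);o,r=rays(K,E,np.c_[u.ravel(),v.ravel()])
    P=(o+r*d.reshape(-1,1)).reshape(400,640,3);np.save(n+"P.npy",P)
    for c in MASK:
        m,b,l=blobs(im,c,10)
        for i,st,ce in b:
            q=P[l==i];q=q[q[:,2]>5]
            if len(q) and abs(q[:,1].mean())<650 and 300<q[:,0].mean()<800: print(n,c,st[:5],ce,np.median(q,0),q[:,2].min(),q[:,2].max())
    # things by height near the known places
    print('top bench z',np.median(P[...,2][(d>0)]))
    for nm,(x0,y0) in dict(b1=(-1,-1)).items(): pass
E
```

```text
top blue [ 202  169   65   42 1512] [234.5 189.4] [627.2  77.9  48.9] 5.727337855934138 1001.6126006046966
top blue [   0  175   46   97 3437] [ 18.9 220.7] [ 455.6 -120.3 1001.6] 1001.6126006046966 1001.6126006046966
top blue [511 298  23  21 379] [522.3 307.2] [ 337.6 -570.3  148.4] 129.82119478224877 1001.6126006046966
top yellow [450 154   6   6  22] [452.3 156.5] [ 702.  -480.8   51.6] 45.08888175424613 55.02690354862216
top yellow [444 157   5   4  17] [445.6 158.5] [ 698.2 -464.7   51. ] 46.15490880323091 56.49590638846587
top yellow [466 157   5   5  21] [467.9 158.8] [ 695.1 -520.3   50.7] 48.58665150600007 53.66006281104217
top yellow [481 158   5   6  22] [483.2 160.5] [ 690.5 -560.1   50.2] 46.67875054028639 54.20867619357466
top yellow [217 227  20  12 161] [226.3 232.6] [519.7 101.4  38.2] 6.96226811804604 55.31227797543659
top red [246 250   8   4  19] [249.3 251.6] [469.8  45.3  22.7] 16.39887794981746 27.02773205086737
top red [453 282   6   5  17] [455.6 283.9] [ 380.5 -472.7   33.6] 30.277066063582197 35.72009463738789
top amber [ 434  137   69   45 1315] [468.2 15
[... 699 characters left out ...]
5] 47.80588127936721 54.23746603967538
side yellow [296 132   7   6  25] [299.  134.4] [ 701.3 -478.4   51.7] 46.35512333106374 56.31491525721947
side yellow [365 273  16  29 327] [372.5 288. ] [522.2 111.8  22.9] 8.401419778827176 748.7851447519156
side red [392 264   6   9  37] [394.5 267.8] [471.   45.1  24. ] 19.44981741253082 748.7851447519156
side amber [284 113  35  42 786] [301.7 135.4] [ 692.8 -469.9   41.7] 5.107648316756581 748.7851447519156
side amber [328 188  14  10 113] [334.7 192.7] [ 595.9 -192.3   46.9] 32.127714699210514 62.03036192868194
side amber [378 190  15  10 118] [385. 195.] [ 473.3 -182.6   46.5] 31.358577624154236 60.899614942729045
top bench z 1.4412162648962976
```

>>> {"op": "arm_command", "data": {"deltas": [{"dx": 0.1,"dy": -0.16,"dz": 0.05,"yaw": -25,"jaw": 1},{"dx": 0.1,"dy": -0.16,"dz": 0.05,"yaw": -25,"jaw": 1},{"dx": 0.1,"dy": -0.16,"dz": 0.05,"yaw": -25,"jaw": 1},{"dx": 0.1,"dy": -0.16,"dz": 0.05,"yaw": -25,"jaw": 1},{"dx": 0.29,"dy": -0.5,"dz": 0.1,"yaw": -77,"jaw": 1},{"dx": 0.29,"dy": -0.5,"dz": 0.1,"yaw": -77,"jaw": 1},{"dx": 0.29,"dy": -0.5,"dz": 0.1,"yaw": -77,"jaw": 1},{"dx": 0.29,"dy": -0.5,"dz": 0.1,"yaw": -77,"jaw": 1},{"dx": 0.29,"dy": -0.5,"dz": 0.1,"yaw": -77,"jaw": 1},{"dx": 0.29,"dy": -0.5,"dz": 0.1,"yaw": -77,"jaw": 1},{"dx": 0.29,"dy": -0.5,"dz": 0.1,"yaw": -77,"jaw": 1},{"dx": 0.29,"dy": -0.5,"dz": 0.1,"yaw": -77,"jaw": 1},{"dx": 0.29,"dy": -0.5,"dz": 0.1,"yaw": -77,"jaw": 1},{"dx": 0.29,"dy": -0.5,"dz": 0.1,"yaw": -77,"jaw": 1},{"dx": 0.29,"dy": -0.5,"dz": 0.1,"yaw": -77,"jaw": 1}]}}

```text
clock: 1.6
eef_pos: [558.3, 93.2, 330.7]
tool_rot: [-3.14, -0.001, 1.373]
force: [-0.7, 0.4, -0.6]
width: 85.4
gripper_force: 0.0
```

Run:
```python
from h import *
s=read_state();print(s['clock'],s['eef_pos'],s['tool_rot']*57.3)
K,E=cam("wrist");im,d=get_image("wrist");np.savez("w1.npz",im=im,d=d,K=K,E=E,tcp=s['eef_pos'])
print(K,E);cv2.imwrite("pics/w1.png",im[:,:,::-1])
```

```text
1.6 [558.3  93.2 330.7] [-179.9   -0.    78.7]
[[309.7   0.  312.1]
 [  0.  309.7 202.6]
 [  0.    0.    1. ]] [[  1.   -0.2  -0.1 575.2]
 [ -0.2  -0.9  -0.3 173.8]
 [ -0.    0.3  -0.9 472.6]
 [  0.    0.    0.    1. ]]
```

View pics/w1.png

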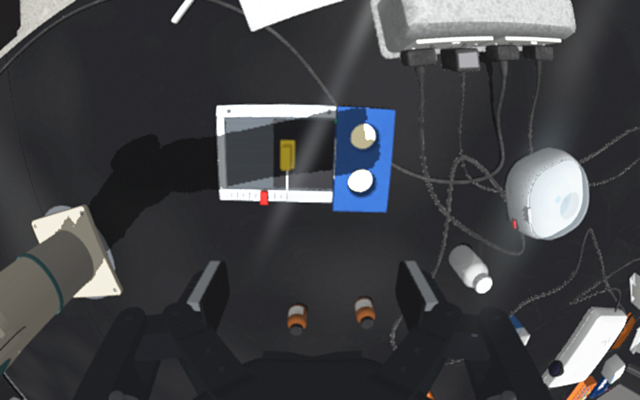

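The wrist view shows the block at (363,160), pockets at (363,136) and (360,181), the handle at (288,155), the red marker at (264,198), and bottles at (297,318) and (365,311).

```bash
cat >> h.py <<'E'
def station(im,K,E,fish,tag,P=None):
    hsv=cv2.cvtColor(im,cv2.COLOR_RGB2HSV)
    m=cv2.inRange(hsv,(95,100,30),(128,255,255));n,l,st,ce=cv2.connectedComponentsWithStats(m)
    R={}
    for i in range(1,n):
        if st[i,4]<600: continue
        p=onplane(*rays(K,E,ce[i:i+1],fish),48)[0]
        if not(560<p[0]<700 and 20<p[1]<150): continue
        c,hier=cv2.findContours((l==i).astype(np.uint8),cv2.RETR_CCOMP,cv2.CHAIN_APPROX_NONE)
        for k,q in enumerate(c):
            a=cv2.contourArea(q)
            if a<40: continue
            W=onplane(*rays(K,E,q[:,0,:],fish),48)
            if hier[0][k][3]<0:
                r=cv2.minAreaRect(W[:,:2].astype(np.float32));print(tag,'block rect',r)
            else:
                e=cv2.fitEllipse(W[:,:2].astype(np.float32));print(tag,'hole ell',e,'px',q[:,0].mean(0))
    return R
E
python3 - <<'E'
from h import *
for n in("top","side"):
    z=np.load(n+"0.npz");K,E=cam(n);station(z['im'],K,E,False,n)
z=np.load("w1.npz");K,E,im,d=z['K'],z['E'],z['im'],z['d'];station(im,K,E,True,'w')
for c in('yellow','red','amber'):
    for lo in [0]:
        for i,st,ce in blobs(im,c,15)[1]:
            for zz in (50,22.5): print(c,st,ce,zz,onplane(*rays(K,E,[ce],True),zz)[0])
print(d[160,335],d[136,363])
E
```

```text
top block rect ((627.5946044921875, 78.85298919677734), (155.7235870361328, 84.01335144042969), 76.74408721923828)
top hole ell ((618.461181640625, 45.727352142333984), (40.2282829284668, 42.88469696044922), 45.041805267333984) px [247.6 193. ]
top hole ell ((633.125, 109.11079406738281), (38.81494903564453, 43.55949783325195), 50.689884185791016) px [223. 188.]
side block rect ((628.8046875, 86.96270751953125), (182.2759246826172, 90.558837890625), 77.37989044189453)
side hole ell ((635.4000244140625, 120.5072021484375), (26.62273597717285, 35.52577209472656), 94.23333740234375) px [315.2 286.8]
side hole ell ((620.37060546875, 56.64453125), (26.383689880371094, 34.543758392333984), 94.67476654052734) px [323.3 263.7]
w block rect ((627.4188232421875, 77.97972869873047), (153.66883850097656, 84.58572387695312), 77.14752960205078)
w hole ell ((619.0789794921875, 50.67332077026367), (36.02267074584961, 39.62889862060547), 110.1650619506836) px [360.  180.4]
w hole ell ((633.0135498046875, 112.81256103515625), (37.242313385009766, 39.617889404296875), 130.31736755371094) px [362.6 136.
[... 273 characters left out ...]
87 304  20  25 226] [297.6 318.9] 50 [ 478.2 -174.3   50. ]
amber [287 304  20  25 226] [297.6 318.9] 22.5 [ 471.9 -197.    22.5]
amber [356 307  19  16 193] [364.7 313.4] 50 [ 595.3 -186.8   50. ]
amber [356 307  19  16 193] [364.7 313.4] 22.5 [ 596.6 -210.3   22.5]
amber [611 312  24  37 268] [624.3 331.8] 50 [1487.1 -625.9   50. ]
amber [611 312  24  37 268] [624.3 331.8] 22.5 [1546.4 -677.9   22.5]
amber [566 375  31  25 318] [582.1 388.1] 50 [1374.7 -867.1   50. ]
amber [566 375  31  25 318] [582.1 388.1] 22.5 [1426.7 -934.8   22.5]
amber [426 391   8   9  45] [429.5 395.3] 50 [ 724.6 -499.9   50. ]
amber [426 391   8   9  45] [429.5 395.3] 22.5 [ 734.4 -543.7   22.5]
432.8357 442.19394
```

>>> {"op": "arm_command", "data": {"deltas": [{"dx": 0.052,"dy": -0.092,"dz": -0.1,"yaw": -1.8,"jaw": 1},{"dx": 0.052,"dy": -0.092,"dz": -0.1,"yaw": -1.8,"jaw": 1},{"dx": 0.052,"dy": -0.092,"dz": -0.1,"yaw": -1.8,"jaw": 1},{"dx": 0.052,"dy": -0.092,"dz": -0.1,"yaw": -1.8,"jaw": 1},{"dx": 0.052,"dy": -0.092,"dz": -0.1,"yaw": -1.8,"jaw": 1},{"dx": 0.052,"dy": -0.092,"dz": -0.1,"yaw": -1.8,"jaw": 1}]}}

```text
clock: 2.25
eef_pos: [611.2, 2.1, 232.0]
tool_rot: [3.141, -0.002, 1.342]
force: [-0.2, 0.5, 0.1]
width: 85.6
gripper_force: 0.0
```

Run:
```python
from h import *
s=read_state();print(s['clock'],s['eef_pos'],s['tool_rot'])
K,E=cam("wrist");im,d=get_image("wrist");np.savez("w2.npz",im=im,d=d,K=K,E=E,tcp=s['eef_pos'])
print(E[:3,3]);station(im,K,E,True,'w2')
for c in('yellow','red'):
    for i,st,ce in blobs(im,c,15)[1]:
        for zz in (50,22.5): print(c,st,ce,zz,onplane(*rays(K,E,[ce],True),zz)[0])
cv2.imwrite("pics/w2.png",im[:,:,::-1])
```

```text
2.25 [611.2   2.1 232. ] [ 3.1 -0.   1.3]
[630.3  82.1 374. ]
w2 block rect ((628.5326538085938, 77.39129638671875), (151.85208129882812, 81.77678680419922), 76.9004135131836)
w2 hole ell ((622.2701416015625, 48.51539611816406), (36.70924758911133, 39.89341354370117), 123.18974304199219) px [312.5 132.6]
w2 hole ell ((635.3572998046875, 107.6658935546875), (37.55526351928711, 37.745819091796875), 43.48019790649414) px [311.5  76. ]
yellow [203  89  26  38 876] [216.2 107.7] 50 [529.9 101.2  50. ]
yellow [203  89  26  38 876] [216.2 107.7] 22.5 [521.3 102.8  22.5]
red [189 157  10  16 121] [193.  164.8] 50 [485.1  48.1  50. ]
red [189 157  10  16 121] [193.  164.8] 22.5 [472.8  45.2  22.5]
```

View pics/w2.png

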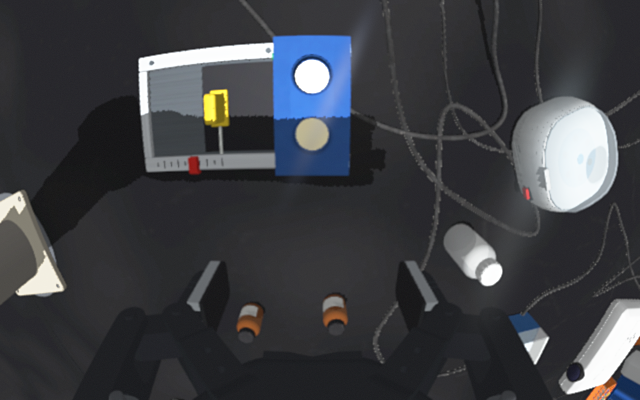

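The second wrist view from over the block shows the lit floors at (311,76) and (312,133), the handle at (216,108), the marker at (193,165) and bottles near (335,312) and (250,320). The hole centres fit floors at z = 22 mm. Next I'll look from over each bottle.

>>> {"op": "arm_command", "data": {"deltas": [{"dx": -0.035,"dy": -0.27,"dz": 0,"yaw": 0,"jaw": 1},{"dx": -0.035,"dy": -0.27,"dz": 0,"yaw": 0,"jaw": 1},{"dx": -0.035,"dy": -0.27,"dz": 0,"yaw": 0,"jaw": 1},{"dx": -0.035,"dy": -0.27,"dz": 0,"yaw": 0,"jaw": 1},{"dx": -0.035,"dy": -0.27,"dz": 0,"yaw": 0,"jaw": 1},{"dx": -0.035,"dy": -0.27,"dz": 0,"yaw": 0,"jaw": 1},{"dx": -0.035,"dy": -0.27,"dz": 0,"yaw": 0,"jaw": 1},{"dx": -0.035,"dy": -0.27,"dz": 0,"yaw": 0,"jaw": 1},{"dx": -0.035,"dy": -0.27,"dz": 0,"yaw": 0,"jaw": 1},{"dx": -0.035,"dy": -0.27,"dz": 0,"yaw": 0,"jaw": 1}]}}

```text
clock: 3.3
eef_pos: [577.0, -267.8, 231.6]
tool_rot: [3.141, -0.001, 1.343]
force: [-0.2, -0.4, 0.2]
width: 85.0
gripper_force: 0.0
```

```bash
cat > look.py <<'E'
from h import *
import sys
t=sys.argv[1]
s=read_state();print(s['clock'],s['eef_pos'],s['tool_rot'])
K,E=cam("wrist");im,d=get_image("wrist");np.savez(t+".npz",im=im,d=d,K=K,E=E,tcp=s['eef_pos'])
print(E[:3,3]);cv2.imwrite(f"pics/{t}.png",im[:,:,::-1])
E
python3 look.py w3
python3 - <<'E'
from h import *
z=np.load("w3.npz");K,E,im=z['K'],z['E'],z['im']
for i,st,ce in blobs(im,'amber',40)[1]:
    if st[1]<300: print(st,ce,[onplane(*rays(K,E,[ce],True),q)[0] for q in(62,53)])
p=[(600,-190,62),(475,-184,62)]
# floors: two wrist places
a=np.load("w1.npz");b=np.load("w2.npz")
for u,v in (((360,180.4),(312.5,132.6)),((362.6,136),(311.5,76))): print('floor',tri([rays(a['K'],a['E'],u,True),rays(b['K'],b['E'],v,True)]))
E
```

```text
3.3 [ 577.  -267.8  231.6] [ 3.1 -0.   1.3]
[ 596.1 -187.7  373.5]
[300  99  32  31 419] [315.1 113.4] [array([ 595.9, -200.9,   62. ]), array([ 595.9, -201.3,   53. ])]
[193 119  35  30 503] [214.2 131.3] [array([ 490.6, -192.5,   62. ]), array([ 487.6, -192.7,   53. ])]
[389 285  19  41 171] [396.6 302.6] [array([ 646.7, -447.8,   62. ]), array([ 648.2, -455.3,   53. ])]
floor (array([621.6,  47. ,  32.7]), [np.float64(1.1323787585859406), np.float64(1.1323787585863385)])
floor (array([635.9, 109.5,  24.7]), [np.float64(0.19715879906739855), np.float64(0.1971587990679908)])
```

View pics/w3.png

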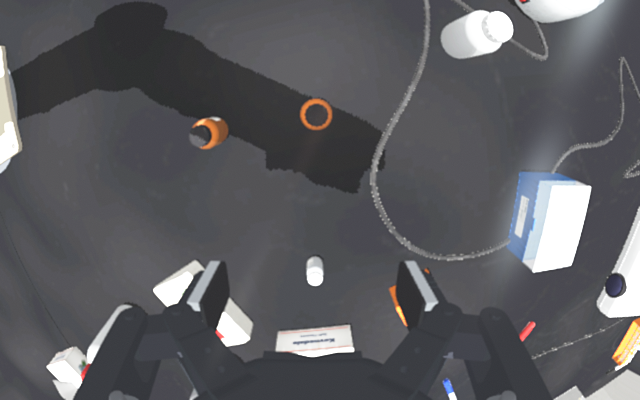

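The view from over bottle 1 shows its amber ring (shoulder around the cap) at (316,114). Bottle 2 is at (209,132) and the vial at (315,270), clear of both grasps.

>>> {"op": "arm_command", "data": {"deltas": [{"dx": -0.12,"dy": -0.01,"dz": 0,"yaw": 0,"jaw": 1},{"dx": -0.12,"dy": -0.01,"dz": 0,"yaw": 0,"jaw": 1},{"dx": -0.12,"dy": -0.01,"dz": 0,"yaw": 0,"jaw": 1},{"dx": -0.12,"dy": -0.01,"dz": 0,"yaw": 0,"jaw": 1},{"dx": -0.12,"dy": -0.01,"dz": 0,"yaw": 0,"jaw": 1},{"dx": -0.12,"dy": -0.01,"dz": 0,"yaw": 0,"jaw": 1}]}}

```text
clock: 3.95
eef_pos: [457.9, -279.6, 231.4]
tool_rot: [3.14, -0.0, 1.342]
force: [0.1, 0.8, 0.8]
width: 85.6
gripper_force: 0.0
```

```bash
python3 look.py w4
python3 - <<'E'
from h import *
for t in("w3","w4"):
  z=np.load(t+".npz");K,E,im,d=z['K'],z['E'],z['im'],z['d']
  m,b,l=blobs(im,'amber',100)
  for i,st,ce in b:
    if st[1]<250:
        pts=cv2.findNonZero((l==i).astype(np.uint8));h=cv2.convexHull(pts)[:,0]
        W=onplane(*rays(K,E,h,True),53)[:,:2].astype(np.float32)
        print(t,st,'ell53',cv2.fitEllipse(W),'circ',cv2.minEnclosingCircle(W))
        # depth: range along the axis -> point heights
        y,x=np.nonzero(l==i);o,r=rays(K,E,np.c_[x,y],True)
        f=(r@E[:3,2]);P=o+r*(d[y,x]/f)[:,None];P=P[d[y,x]>0];print('   depth z pct',np.percentile(P[:,2],[5,50,95]))
E
```

```text
3.95 [ 457.9 -279.6  231.4] [ 3.1 -0.   1.3]
[ 476.9 -199.4  373.3]
w3 [300  99  32  31 419] ell53 ((596.2796630859375, -202.0481414794922), (32.852203369140625, 33.07677459716797), 26.117813110351562) circ ((596.1991577148438, -202.05059814453125), 16.593708038330078)
   depth z pct [-0.2 45.4 60. ]
w3 [193 119  35  30 503] ell53 ((479.9248046875, -192.15467834472656), (32.00703811645508, 46.356651306152344), 91.61502838134766) circ ((482.4031066894531, -191.26646423339844), 20.364582061767578)
   depth z pct [ 8.6 43.3 52.4]
w4 [397  68  33  30 474] ell53 ((589.3478393554688, -202.64662170410156), (31.52932357788086, 45.10005187988281), 92.92448425292969) circ ((586.4180908203125, -201.8746795654297), 19.973098754882812)
   depth z pct [12.5 43.4 52.4]
w4 [289  80  34  32 453] ell53 ((471.675537109375, -192.82264709472656), (33.171146392822266, 33.46681213378906), 59.54172897338867) circ ((471.69354248046875, -192.63330078125), 16.909385681152344)
   depth z pct [-0.7 45.5 60. ]
w4 [ 462  242   63   85 1582] ell53 ((684.3914184570312, -501.0628356933594), (82.9476318359375, 220.1956329345703), 25.05605125427246) circ ((684.9900512695312, -509.701904296875), 100.80647277832031)
   depth z pct [-1.  25.8 47.4]
```

>>> {"op": "arm_command", "data": {"deltas": [{"dx": 0.014,"dy": 0.087,"dz": -0.12,"yaw": 0,"jaw": 1},{"dx": 0.014,"dy": 0.087,"dz": -0.12,"yaw": 0,"jaw": 1},{"dx": 0.014,"dy": 0.087,"dz": -0.12,"yaw": 0,"jaw": 1},{"dx": 0.014,"dy": 0.087,"dz": -0.12,"yaw": 0,"jaw": 1},{"dx": 0.014,"dy": 0.087,"dz": -0.12,"yaw": 0,"jaw": 1},{"dx": 0.014,"dy": 0.087,"dz": -0.12,"yaw": 0,"jaw": 1},{"dx": 0.014,"dy": 0.087,"dz": -0.12,"yaw": 0,"jaw": 1},{"dx": 0.014,"dy": 0.087,"dz": -0.12,"yaw": 0,"jaw": 1},{"dx": 0.014,"dy": 0.087,"dz": -0.12,"yaw": 0,"jaw": 1}]}}

```text
clock: 4.9
eef_pos: [470.4, -194.0, 112.0]
tool_rot: [3.14, 0.0, 1.339]
force: [0.7, -0.3, -0.2]
width: 85.4
gripper_force: 0.0
```

>>> {"op": "arm_command", "data": {"deltas": [{"dx": 0.001,"dy": 0.001,"dz": -0.04,"jaw": 1},{"dx": 0.001,"dy": 0.001,"dz": -0.083,"jaw": 1},{"dx": 0.001,"dy": 0.001,"dz": -0.083,"jaw": 1},{"dx": 0.001,"dy": 0.001,"dz": -0.083,"jaw": 1},{"dx": 0.001,"dy": 0.001,"dz": -0.083,"jaw": 1}]}}

```text
invalid input at $.deltas[0]: expected keys dx, dy, dz, yaw, jaw
```

>>> {"op": "arm_command", "data": {"deltas": [{"jaw": 0.3},{"jaw": 0.3},{"jaw": 0.3},{"jaw": 0.3},{"jaw": 0.3},{"jaw": 0.3},{"jaw": 0.2},{"jaw": 0.2},{"jaw": 0.2},{"jaw": 0.2}]}}

```text
invalid input at $.deltas[0]: expected keys dx, dy, dz, yaw, jaw
```

>>> {"op": "arm_command", "data": {"deltas": [{"dx": 0.001,"dy": 0.001,"dz": -0.04,"yaw": 0,"jaw": 1},{"dx": 0.001,"dy": 0.001,"dz": -0.083,"yaw": 0,"jaw": 1},{"dx": 0.001,"dy": 0.001,"dz": -0.083,"yaw": 0,"jaw": 1},{"dx": 0.001,"dy": 0.001,"dz": -0.083,"yaw": 0,"jaw": 1},{"dx": 0.001,"dy": 0.001,"dz": -0.083,"yaw": 0,"jaw": 1},{"dx": 0.001,"dy": 0.001,"dz": -0.083,"yaw": 0,"jaw": 1}]}}

```text
clock: 5.5
eef_pos: [472.5, -192.9, 30.4]
tool_rot: [3.138, 0.001, 1.339]
force: [0.4, 0.4, 0.1]
width: 85.6
gripper_force: 0.0
```

>>> {"op": "arm_command", "data": {"deltas": [{"dx": 0,"dy": 0,"dz": 0,"yaw": 0,"jaw": 0.3},{"dx": 0,"dy": 0,"dz": 0,"yaw": 0,"jaw": 0.3},{"dx": 0,"dy": 0,"dz": 0,"yaw": 0,"jaw": 0.3},{"dx": 0,"dy": 0,"dz": 0,"yaw": 0,"jaw": 0.3},{"dx": 0,"dy": 0,"dz": 0,"yaw": 0,"jaw": 0.2},{"dx": 0,"dy": 0,"dz": 0,"yaw": 0,"jaw": 0.2},{"dx": 0,"dy": 0,"dz": 0,"yaw": 0,"jaw": 0.2},{"dx": 0,"dy": 0,"dz": 0,"yaw": 0,"jaw": 0.2}]}}

```text
clock: 6.3
eef_pos: [471.2, -192.3, 28.9]
tool_rot: [3.141, -0.0, 1.339]
force: [0.5, 0.9, 6.2]
width: 30.9
gripper_force: 58.8
```

>>> {"op": "arm_command", "data": {"deltas": [{"dx": 0,"dy": 0,"dz": 0.03,"yaw": 0,"jaw": 0.2},{"dx": 0,"dy": 0,"dz": 0.08,"yaw": 0,"jaw": 0.2},{"dx": 0,"dy": 0,"dz": 0.12,"yaw": 0,"jaw": 0.2},{"dx": 0.165,"dy": 0.302,"dz": 0.12,"yaw": 0,"jaw": 0.2},{"dx": 0.165,"dy": 0.302,"dz": 0.12,"yaw": 0,"jaw": 0.2},{"dx": 0.165,"dy": 0.302,"dz": 0.12,"yaw": 0,"jaw": 0.2},{"dx": 0.165,"dy": 0.302,"dz": 0.12,"yaw": 0,"jaw": 0.2},{"dx": 0.165,"dy": 0.302,"dz": 0.12,"yaw": 0,"jaw": 0.2},{"dx": 0.165,"dy": 0.302,"dz": 0.12,"yaw": 0,"jaw": 0.2},{"dx": 0.165,"dy": 0.302,"dz": 0.12,"yaw": 0,"jaw": 0.2},{"dx": 0.165,"dy": 0.302,"dz": 0.12,"yaw": 0,"jaw": 0.2},{"dx": 0.165,"dy": 0.302,"dz": 0.12,"yaw": 0,"jaw": 0.2},{"dx": 0.165,"dy": 0.302,"dz": 0.12,"yaw": 0,"jaw": 0.2},{"dx": 0.165,"dy": 0.302,"dz": 0.12,"yaw": 0,"jaw": 0.2}]}}

```text
clock: 7.7
eef_pos: [635.5, 107.5, 148.4]
tool_rot: [-3.141, 0.001, 1.336]
force: [-0.3, -0.5, -0.6]
width: 31.1
gripper_force: 60.0
```

```bash
python3 look.py w5; python3 -c "
from h import *
s,_=get_image('side');np.save('s5.npy',s)
w=np.load('w5.npz')['im']
a=cv2.resize(w[200:400,160:480],(640,400));b=cv2.resize(s[170:330,240:440],(500,400))
cv2.imwrite('pics/c5.png',cv2.resize(np.hstack([a,b]),(800,281))[:,:,::-1])"
```

```text
7.7 [635.5 107.5 148.4] [-3.1  0.   1.3]
[655.3 187.7 290.2]
```

View pics/c5.png

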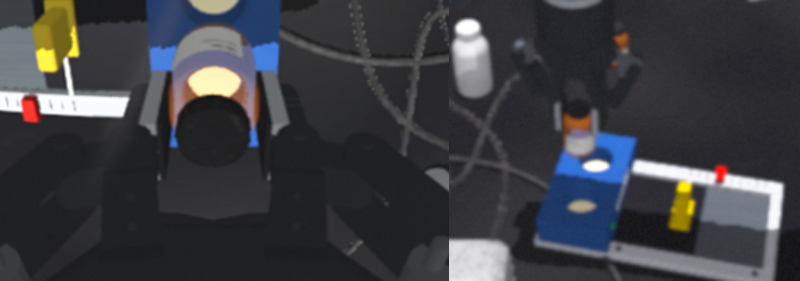

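The bottle hangs upright between the pads: cap at about (311,293) in the wrist picture, and over the block in the side view.

Run:
```python
from h import *
z=np.load("w5.npz");K,E,im=z['K'],z['E'],z['im']
hsv=cv2.cvtColor(im,cv2.COLOR_RGB2HSV)
print(onplane(*rays(K,E,[(311.1,293.4)],True),181.4))
# amber body left/right edges per row
m=cv2.inRange(hsv,(0,90,60),(20,255,255))[225:300,250:370]
m=cv2.morphologyEx(m,cv2.MORPH_CLOSE,np.ones((9,9)))
x,y,w,h=cv2.boundingRect(m);print('amber box',x+250,y+225,w,h,'centre u',x+250+w/2)
c=onplane(*rays(K,E,[(x+250+w/2,260)],True),165);print(c)
print('tcp',z['tcp'])
station(im,K,E,True,'w5')
```

```text
[[636.5 111.5 181.4]]
amber box 280 248 65 42 centre u 312.5
[[638.7 118.4 165. ]]
tcp [635.5 107.5 148.4]
w5 block rect ((635.4734497070312, 107.52239227294922), (97.61550903320312, 81.17024993896484), 77.24958038330078)
w5 hole ell ((637.364990234375, 115.64067077636719), (32.17679214477539, 36.270233154296875), 75.40943908691406) px [311.7 191.5]
```

>>> {"op": "arm_command", "data": {"deltas": [{"dx": 0,"dy": 0.0,"dz": -0.04,"yaw": 0,"jaw": 0.2},{"dx": 0,"dy": 0.0,"dz": -0.055,"yaw": 0,"jaw": 0.2},{"dx": 0,"dy": 0,"dz": -0.055,"yaw": 0,"jaw": 0.2},{"dx": 0,"dy": 0,"dz": -0.055,"yaw": 0,"jaw": 0.2},{"dx": 0,"dy": 0,"dz": -0.055,"yaw": 0,"jaw": 0.2}]}}

```text
clock: 8.3
eef_pos: [637.1, 109.5, 94.7]
tool_rot: [3.139, -0.001, 1.339]
force: [0.7, -0.1, -0.4]
width: 31.0
gripper_force: 60.0
```

>>> {"op": "arm_command", "data": {"deltas": [{"dx": -0.001,"dy": 0,"dz": -0.008,"yaw": 0,"jaw": 0.2},{"dx": -0.001,"dy": 0,"dz": -0.016,"yaw": 0,"jaw": 0.2},{"dx": -0.001,"dy": 0,"dz": -0.023,"yaw": 0,"jaw": 0.2},{"dx": -0.001,"dy": 0,"dz": -0.03,"yaw": 0,"jaw": 0.2},{"dx": -0.001,"dy": 0,"dz": -0.03,"yaw": 0,"jaw": 0.2}]}}

```text
clock: 8.8
eef_pos: [634.1, 109.7, 61.8]
tool_rot: [-3.139, 0.001, 1.339]
force: [0.7, -0.3, -0.7]
width: 30.7
gripper_force: 60.0
```

>>> {"op": "arm_command", "data": {"deltas": [{"dx": 0,"dy": 0,"dz": -0.005,"yaw": 0,"jaw": 0.2},{"dx": 0,"dy": 0,"dz": -0.01,"yaw": 0,"jaw": 0.2},{"dx": 0,"dy": 0,"dz": -0.01,"yaw": 0,"jaw": 0.2},{"dx": 0,"dy": 0,"dz": -0.01,"yaw": 0,"jaw": 0.2}]}}

```text
clock: 9.2
eef_pos: [635.0, 109.7, 53.2]
tool_rot: [-3.141, 0.0, 1.339]
force: [-0.2, 0.6, -0.3]
width: 30.8
gripper_force: 60.0
```

>>> {"op": "arm_command", "data": {"deltas": [{"dx": 0,"dy": 0,"dz": 0,"yaw": 0,"jaw": 0.45},{"dx": 0,"dy": 0,"dz": 0,"yaw": 0,"jaw": 0.6},{"dx": 0,"dy": 0,"dz": 0,"yaw": 0,"jaw": 1},{"dx": 0,"dy": 0,"dz": 0,"yaw": 0,"jaw": 1},{"dx": 0,"dy": 0,"dz": 0,"yaw": 0,"jaw": 1},{"dx": 0,"dy": 0,"dz": 0,"yaw": 0,"jaw": 1},{"dx": 0,"dy": 0,"dz": 0.05,"yaw": 0,"jaw": 1},{"dx": 0,"dy": 0,"dz": 0.1,"yaw": 0,"jaw": 1},{"dx": 0,"dy": -0.08,"dz": 0.13,"yaw": 0,"jaw": 1},{"dx": 0,"dy": -0.08,"dz": 0.13,"yaw": 0,"jaw": 1},{"dx": 0,"dy": -0.08,"dz": 0.13,"yaw": 0,"jaw": 1},{"dx": 0,"dy": -0.08,"dz": 0.13,"yaw": 0,"jaw": 1}]}}

```text
clock: 10.4
eef_pos: [635.2, 28.7, 183.9]
tool_rot: [3.141, -0.001, 1.337]
force: [-0.3, 1.2, -0.4]
width: 85.3
gripper_force: 0.0
```

```bash
python3 look.py w6
python3 - <<'E'
from h import *
z=np.load("w6.npz");K,E,im,d=z['K'],z['E'],z['im'],z['d']
station(im,K,E,True,'w6')
m,b,l=blobs(im,'amber',100)
for i,st,ce in b:
    if st[1]<250:
        pts=cv2.findNonZero((l==i).astype(np.uint8));h=cv2.convexHull(pts)[:,0]
        W=onplane(*rays(K,E,h,True),75)[:,:2].astype(np.float32)
        y,x=np.nonzero(l==i);o,r=rays(K,E,np.c_[x,y],True);P=o+r*(d[y,x]/(r@E[:3,2]))[:,None]
        print(st,'ell75',cv2.fitEllipse(W),np.percentile(P[:,2],[50,90]))
cv2.imwrite('pics/c6.png',cv2.resize(im[:320],(640,320))[:,:,::-1])
E
```

```text
10.4 [635.2  28.7 183.9] [ 3.1 -0.   1.3]
[654.6 108.7 325.8]
w6 block rect ((628.44140625, 77.62007141113281), (151.6193084716797, 81.81533813476562), 76.90428924560547)
w6 hole ell ((623.4693603515625, 49.88206481933594), (34.018653869628906, 36.670684814453125), 61.350093841552734) px [293.9 170.8]
w6 hole ell ((635.4325561523438, 109.48387908935547), (37.69143295288086, 39.27532958984375), 82.40663146972656) px [291.  104.6]
[284  87  26  36 315] ell75 ((637.86376953125, 109.25633239746094), (28.297088623046875, 29.82805061340332), 161.68759155273438) [68.3 74. ]
```

View pics/c6.png

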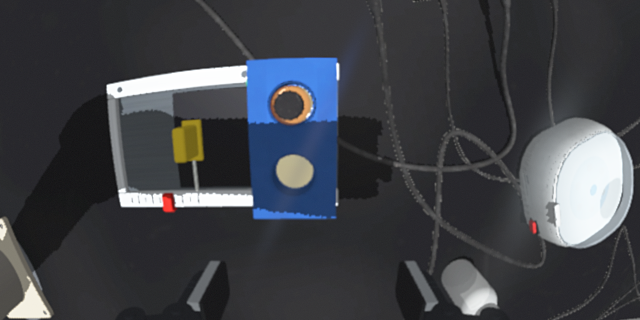

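The first bottle stands in the left pocket at (291,104), with its shoulder at z = 74 mm, and the right pocket at (294,171) is free. Next is bottle 1.

>>> {"op": "arm_command", "data": {"deltas": [{"dx": -0.039,"dy": -0.231,"dz": -0.02,"yaw": 0,"jaw": 1},{"dx": -0.039,"dy": -0.231,"dz": -0.02,"yaw": 0,"jaw": 1},{"dx": -0.039,"dy": -0.231,"dz": -0.02,"yaw": 0,"jaw": 1},{"dx": -0.039,"dy": -0.231,"dz": -0.074,"yaw": 0,"jaw": 1},{"dx": -0.039,"dy": -0.231,"dz": -0.074,"yaw": 0,"jaw": 1},{"dx": -0.039,"dy": -0.231,"dz": -0.074,"yaw": 0,"jaw": 1},{"dx": -0.039,"dy": -0.231,"dz": -0.074,"yaw": 0,"jaw": 1},{"dx": -0.039,"dy": -0.231,"dz": -0.074,"yaw": 0,"jaw": 1},{"dx": -0.039,"dy": -0.231,"dz": -0.074,"yaw": 0,"jaw": 1},{"dx": -0.039,"dy": -0.231,"dz": -0.074,"yaw": 0,"jaw": 1},{"dx": -0.039,"dy": -0.231,"dz": -0.074,"yaw": 0,"jaw": 1}]}}

```text
clock: 11.55
eef_pos: [596.8, -200.1, 109.9]
tool_rot: [3.141, -0.0, 1.341]
force: [-0.6, 0.3, -0.0]
width: 85.5
gripper_force: 0.0
```

>>> {"op": "arm_command", "data": {"deltas": [{"dx": -0.001,"dy": -0.002,"dz": -0.04,"yaw": 0,"jaw": 1},{"dx": -0.001,"dy": -0.002,"dz": -0.081,"yaw": 0,"jaw": 1},{"dx": -0.001,"dy": -0.002,"dz": -0.081,"yaw": 0,"jaw": 1},{"dx": -0.001,"dy": -0.002,"dz": -0.081,"yaw": 0,"jaw": 1},{"dx": -0.001,"dy": -0.002,"dz": -0.081,"yaw": 0,"jaw": 1},{"dx": -0.001,"dy": -0.002,"dz": -0.081,"yaw": 0,"jaw": 0.3},{"dx": -0.001,"dy": -0.002,"dz": -0.081,"yaw": 0,"jaw": 0.3},{"dx": -0.001,"dy": -0.002,"dz": -0.081,"yaw": 0,"jaw": 0.3},{"dx": -0.001,"dy": -0.002,"dz": -0.081,"yaw": 0,"jaw": 0.3},{"dx": -0.001,"dy": -0.002,"dz": -0.081,"yaw": 0,"jaw": 0.2},{"dx": -0.001,"dy": -0.002,"dz": -0.081,"yaw": 0,"jaw": 0.2},{"dx": -0.001,"dy": -0.002,"dz": -0.081,"yaw": 0,"jaw": 0.2},{"dx": -0.001,"dy": -0.002,"dz": -0.081,"yaw": 0,"jaw": 0.2}]}}

```text
clock: 12.85
eef_pos: [595.6, -203.4, 29.3]
tool_rot: [3.14, -0.0, 1.339]
force: [-1.3, 0.8, 5.4]
width: 31.0
gripper_force: 59.0
```

>>> {"op": "arm_command", "data": {"deltas": [{"dx": 0,"dy": 0,"dz": 0.03,"yaw": 0,"jaw": 0.2},{"dx": 0,"dy": 0,"dz": 0.08,"yaw": 0,"jaw": 0.2},{"dx": 0,"dy": 0,"dz": 0.12,"yaw": 0,"jaw": 0.2},{"dx": 0.025,"dy": 0.248,"dz": 0.12,"yaw": 0,"jaw": 0.2},{"dx": 0.025,"dy": 0.248,"dz": 0.12,"yaw": 0,"jaw": 0.2},{"dx": 0.025,"dy": 0.248,"dz": 0.12,"yaw": 0,"jaw": 0.2},{"dx": 0.025,"dy": 0.248,"dz": 0.12,"yaw": 0,"jaw": 0.2},{"dx": 0.025,"dy": 0.248,"dz": 0.12,"yaw": 0,"jaw": 0.2},{"dx": 0.025,"dy": 0.248,"dz": 0.12,"yaw": 0,"jaw": 0.2},{"dx": 0.025,"dy": 0.248,"dz": 0.12,"yaw": 0,"jaw": 0.2},{"dx": 0.025,"dy": 0.248,"dz": 0.12,"yaw": 0,"jaw": 0.2},{"dx": 0.025,"dy": 0.248,"dz": 0.066,"yaw": 0,"jaw": 0.2},{"dx": 0.025,"dy": 0.248,"dz": 0.066,"yaw": 0,"jaw": 0.2},{"dx": 0.025,"dy": 0.248,"dz": 0.066,"yaw": 0,"jaw": 0.2},{"dx": 0.025,"dy": 0.248,"dz": 0.066,"yaw": 0,"jaw": 0.2},{"dx": 0.025,"dy": 0.248,"dz": 0.066,"yaw": 0,"jaw": 0.2}]}}

```text
clock: 14.45
eef_pos: [621.4, 44.0, 96.2]
tool_rot: [3.138, -0.001, 1.339]
force: [-0.7, 1.1, -0.2]
width: 31.0
gripper_force: 59.9
```

```bash
python3 -c "
from cell import *
s=read_state();print(s['eef_pos'],s['force'],s['width'])"
```

```text
[621.41889631  43.99595818  96.18188224] [-0.70623251  1.14544164 -0.23205752] 30.96854023071036
```

>>> {"op": "arm_command", "data": {"deltas": [{"dx": 0,"dy": 0.001,"dz": -0.008,"yaw": 0,"jaw": 0.2},{"dx": 0,"dy": 0.001,"dz": -0.016,"yaw": 0,"jaw": 0.2},{"dx": 0,"dy": 0.001,"dz": -0.024,"yaw": 0,"jaw": 0.2},{"dx": 0,"dy": 0.001,"dz": -0.032,"yaw": 0,"jaw": 0.2},{"dx": 0,"dy": 0.001,"dz": -0.032,"yaw": 0,"jaw": 0.2}]}}

```text
clock: 14.95
eef_pos: [618.9, 45.8, 60.7]
tool_rot: [-3.139, 0.001, 1.34]
force: [-0.6, 0.0, -1.0]
width: 31.0
gripper_force: 59.9
```

>>> {"op": "arm_command", "data": {"deltas": [{"dx": 0,"dy": 0,"dz": -0.005,"yaw": 0,"jaw": 0.2},{"dx": 0,"dy": 0,"dz": -0.01,"yaw": 0,"jaw": 0.2},{"dx": 0,"dy": 0,"dz": -0.01,"yaw": 0,"jaw": 0.2},{"dx": 0,"dy": 0,"dz": -0.01,"yaw": 0,"jaw": 0.2}]}}

```text
clock: 15.35
eef_pos: [620.0, 45.7, 52.3]
tool_rot: [-3.141, 0.0, 1.339]
force: [0.5, -0.1, -0.9]
width: 31.0
gripper_force: 60.0
```

>>> {"op": "arm_command", "data": {"deltas": [{"dx": 0,"dy": 0,"dz": 0,"yaw": 0,"jaw": 0.45},{"dx": 0,"dy": 0,"dz": 0,"yaw": 0,"jaw": 0.6},{"dx": 0,"dy": 0,"dz": 0,"yaw": 0,"jaw": 1},{"dx": 0,"dy": 0,"dz": 0,"yaw": 0,"jaw": 1},{"dx": 0,"dy": 0,"dz": 0,"yaw": 0,"jaw": 1},{"dx": 0,"dy": 0,"dz": 0,"yaw": 0,"jaw": 1},{"dx": 0,"dy": 0,"dz": 0.05,"yaw": 0,"jaw": 1},{"dx": 0,"dy": 0,"dz": 0.1,"yaw": 0,"jaw": 1},{"dx": -0.14,"dy": -0.05,"dz": 0.13,"yaw": 0,"jaw": 1},{"dx": -0.14,"dy": -0.05,"dz": 0.13,"yaw": 0,"jaw": 1},{"dx": -0.14,"dy": -0.05,"dz": 0.13,"yaw": 0,"jaw": 1},{"dx": -0.14,"dy": -0.05,"dz": 0.13,"yaw": 0,"jaw": 1},{"dx": -0.14,"dy": -0.05,"dz": 0.13,"yaw": 0,"jaw": 1},{"dx": -0.14,"dy": -0.05,"dz": 0.13,"yaw": 0,"jaw": 1}]}}

```text
clock: 16.75
eef_pos: [481.7, -3.8, 182.6]
tool_rot: [3.14, -0.001, 1.34]
force: [-0.3, 0.7, 0.6]
width: 85.3
gripper_force: 0.0
```

```bash
python3 look.py w7
python3 - <<'E'
from h import *
z=np.load("w7.npz");K,E,im,d=z['K'],z['E'],z['im'],z['d']
station(im,K,E,True,'w7')
a=-0.227;u=np.array([np.cos(a),np.sin(a)]);v=np.array([-u[1],u[0]]);O=np.array([628.5,77.7])-50*u
for c in('yellow','red','amber'):
    m,b,l=blobs(im,c,30)
    for i,st,ce in b:
        if st[1]>250: continue
        y,x=np.nonzero(l==i);o,r=rays(K,E,np.c_[x,y],True);P=o+r*(d[y,x]/(r@E[:3,2]))[:,None]
        zt={'yellow':50,'red':22.5,'amber':75}[c]
        top=np.abs(P[:,2]-zt)<4
        h=cv2.findNonZero((l==i).astype(np.uint8))[:,0]
        Q=onplane(*rays(K,E,np.c_[x,y],True),zt)[:,:2]-O
        sx,sy=Q@u,Q@v
        print(c,st,ce,'zpct',np.percentile(P[:,2],[50,95]),'top pts st x',sx[top].min() if top.any() else 0,sx[top].max() if top.any() else 0,'y',sy[top].min() if top.any() else 0,sy[top].max() if top.any() else 0,'all',sx.min(),sx.max(),sy.min(),sy.max())
cv2.imwrite('pics/c7.png',im[:320,:,::-1])
E
```

```text
16.75 [481.7  -3.8 182.6] [ 3.1 -0.   1.3]
[500.7  76.4 324.5]
w7 block rect ((623.7777709960938, 78.25959777832031), (151.2476806640625, 90.63896179199219), 77.21282196044922)
w7 hole ell ((624.0677490234375, 45.256858825683594), (38.17361068725586, 52.448997497558594), 81.22240447998047) px [446.6 109.2]
w7 hole ell ((585.7313842773438, 87.39026641845703), (7.096241474151611, 87.43806457519531), 167.3271484375) px [401.5  71.5]
w7 hole ell ((639.5218505859375, 110.57318878173828), (38.0893669128418, 55.08702087402344), 104.99916076660156) px [448.1  39.4]
w7 hole ell ((596.3130493164062, 137.67568969726562), (6.45078182220459, 10.596721649169922), 160.70455932617188) px [400.   16.4]
yellow [315  49  23  45 801] [326.6  68.9] zpct [48.  49.9] top pts st x -66.19989039730233 -53.15346150694813 y -17.33816547877482 15.997219478743032 all -71.41564447176303 -52.27923122891879 -23.56159338203131 16.014099286882
red [284 129  13  22 228] [289.9 139.4] zpct [21.6 22.9] top pts st x -101.73581608432282 -89.89349966606282 y -77.78466707940626 -57.82362381571637 all -101.75846997368826 -89.
[... 489 characters left out ...]
3.18002596317623
amber [454  49   8   7  41] [456.8  51.9] zpct [68.3 71.2] top pts st x 45.513987114037235 51.35393921843304 y 20.293904135973058 20.48346522663896 all 45.49140935083497 52.339112098518456 15.278341464987555 20.76252954690294
amber [442  92  15  26 105] [448.   99.5] zpct [69.4 76.6] top pts st x 37.06263082356498 47.18468490893823 y -39.27263674597074 -20.524860265161394 all 34.70010771825597 48.159914279646884 -39.34302752035828 -17.356944837778656
amber [447 121   8   6  31] [450.2 123.8] zpct [68.5 72.6] top pts st x 43.513291067149424 43.57159541592401 y -43.370215624936236 -42.50692865813663 all 40.730300744251046 47.60049142928894 -46.89234330685825 -42.50692865813663
```

View pics/c7.png

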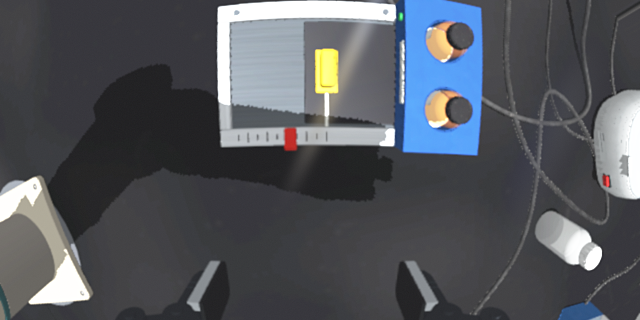

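Both amber bottles stand in their pockets at (449,39) and (448,108), and the block's green lamp is lit at (401,16). The handle is at (327,65), station x about -60, and the marker at (290,139), station x about -96, so the pull is about 36 mm.

>>> {"op": "arm_command", "data": {"deltas": [{"dx": 0.039,"dy": 0.105,"dz": -0.08,"yaw": 0,"jaw": 1},{"dx": 0.039,"dy": 0.105,"dz": -0.08,"yaw": 0,"jaw": 1},{"dx": 0.039,"dy": 0.105,"dz": -0.08,"yaw": 0,"jaw": 1},{"dx": 0.039,"dy": 0.105,"dz": -0.08,"yaw": 0,"jaw": 1},{"dx": 0.039,"dy": 0.105,"dz": -0.08,"yaw": 0,"jaw": 1},{"dx": 0.039,"dy": 0.105,"dz": -0.08,"yaw": 0,"jaw": 1},{"dx": 0.039,"dy": 0.105,"dz": -0.08,"yaw": 0,"jaw": 1},{"dx": 0.039,"dy": 0.105,"dz": -0.08,"yaw": 0,"jaw": 1}]}}

```text
clock: 17.6
eef_pos: [519.4, 99.8, 103.0]
tool_rot: [3.14, -0.0, 1.338]
force: [-0.0, 0.3, -0.1]
width: 85.2
gripper_force: 0.0
```

>>> {"op": "arm_command", "data": {"deltas": [{"dx": 0.001,"dy": 0.002,"dz": -0.04,"yaw": 0,"jaw": 1},{"dx": 0.001,"dy": 0.002,"dz": -0.07,"yaw": 0,"jaw": 1},{"dx": 0.001,"dy": 0.002,"dz": -0.078,"yaw": 0,"jaw": 1},{"dx": 0.001,"dy": 0.002,"dz": -0.078,"yaw": 0,"jaw": 1},{"dx": 0.001,"dy": 0.002,"dz": -0.078,"yaw": 0,"jaw": 1},{"dx": 0.001,"dy": 0.002,"dz": -0.078,"yaw": 0,"jaw": 1}]}}

```text
clock: 18.2
eef_pos: [521.2, 102.7, 25.8]
tool_rot: [3.139, -0.001, 1.339]
force: [0.3, -0.4, -0.7]
width: 85.8
gripper_force: 0.0
```

>>> {"op": "arm_command", "data": {"deltas": [{"dx": 0,"dy": 0,"dz": 0,"yaw": 0,"jaw": 0.3},{"dx": 0,"dy": 0,"dz": 0,"yaw": 0,"jaw": 0.3},{"dx": 0,"dy": 0,"dz": 0,"yaw": 0,"jaw": 0.3},{"dx": 0,"dy": 0,"dz": 0,"yaw": 0,"jaw": 0.2},{"dx": 0,"dy": 0,"dz": 0,"yaw": 0,"jaw": 0},{"dx": 0,"dy": 0,"dz": 0,"yaw": 0,"jaw": 0},{"dx": 0,"dy": 0,"dz": 0,"yaw": 0,"jaw": 0},{"dx": 0,"dy": 0,"dz": 0,"yaw": 0,"jaw": 0},{"dx": 0,"dy": 0,"dz": 0,"yaw": 0,"jaw": 0}]}}

```text
clock: 19.1
eef_pos: [521.2, 102.5, 24.6]
tool_rot: [3.139, -0.0, 1.339]
force: [3.3, -2.3, 1.0]
width: 13.0
gripper_force: 59.5
```

Gripped (width 13 mm, 59.5 N). Now I'll pull 36 mm along the station's -x.

>>> {"op": "arm_command", "data": {"deltas": [{"dx": -0.004,"dy": 0.001,"dz": 0,"yaw": 0,"jaw": 0},{"dx": -0.008,"dy": 0.002,"dz": 0,"yaw": 0,"jaw": 0},{"dx": -0.012,"dy": 0.003,"dz": 0,"yaw": 0,"jaw": 0},{"dx": -0.016,"dy": 0.004,"dz": 0,"yaw": 0,"jaw": 0},{"dx": -0.02,"dy": 0.005,"dz": 0,"yaw": 0,"jaw": 0},{"dx": -0.024,"dy": 0.006,"dz": 0,"yaw": 0,"jaw": 0},{"dx": -0.028,"dy": 0.007,"dz": 0,"yaw": 0,"jaw": 0},{"dx": -0.032,"dy": 0.0075,"dz": 0,"yaw": 0,"jaw": 0},{"dx": -0.035,"dy": 0.008,"dz": 0,"yaw": 0,"jaw": 0},{"dx": -0.035,"dy": 0.008,"dz": 0,"yaw": 0,"jaw": 0},{"dx": -0.035,"dy": 0.008,"dz": 0,"yaw": 0,"jaw": 0},{"dx": -0.035,"dy": 0.008,"dz": 0,"yaw": 0,"jaw": 0},{"dx": -0.035,"dy": 0.008,"dz": 0,"yaw": 0,"jaw": 0},{"dx": -0.035,"dy": 0.008,"dz": 0,"yaw": 0,"jaw": 0}]}}

```text
clock: 20.5
eef_pos: [485.8, 110.6, 24.6]
tool_rot: [3.14, -0.0, 1.339]
force: [5.4, -1.6, 1.7]
width: 12.7
gripper_force: 59.6
```

```bash
python3 look.py w8
python3 - <<'E'
from h import *
s,_=get_image('side');t,_=get_image('top')
w=np.load('w8.npz')['im']
a=cv2.resize(w[130:400,100:540],(440,270));a=cv2.resize(a,(489,300))
f=lambda i:cv2.resize(i,(300,300),interpolation=cv2.INTER_CUBIC)
cv2.imwrite('pics/c8.png',np.hstack([a,f(s[220:340,290:410])])[:,:,::-1])
cv2.imwrite('pics/t8.png',f(t[170:290,180:300])[:,:,::-1])
z=np.load("w8.npz");K,E,im,d=z['K'],z['E'],z['im'],z['d']
al=-0.227;u=np.array([np.cos(al),np.sin(al)]);O=np.array([628.5,77.7])-50*u
for n,I,KK,EE,fi in(('w',im,K,E,True),('side',s,*cam('side'),False),('top',t,*cam('top'),False)):
    for i,st,ce in blobs(I,'red',10)[1]:
        p=onplane(*rays(KK,EE,[ce],fi),22.5)[0]
        if abs(p[0]-475)<40 and abs(p[1]-45)<40:print(n,'red',ce,p,'st x',(p[:2]-O)@u)
print('tcp st x',(z['tcp'][:2]-O)@u, read_state()['qd'].round(3))
E
```

```text
20.5 [485.8 110.6  24.6] [ 3.1 -0.   1.3]
[505.  190.8 166.5]
w red [313.4 339.9] [473.6  53.7  22.5] st x -95.56350980458926
side red [394.4 269.6] [471.6  48.4  22.5] st x -96.28457413839462
top red [249.2 251.8] [470.3  45.3  22.5] st x -96.84235398668848
tcp st x -96.42141722567331 [-0.  0.  0. -0. -0. -0.  0.]
```

View pics/c8.png

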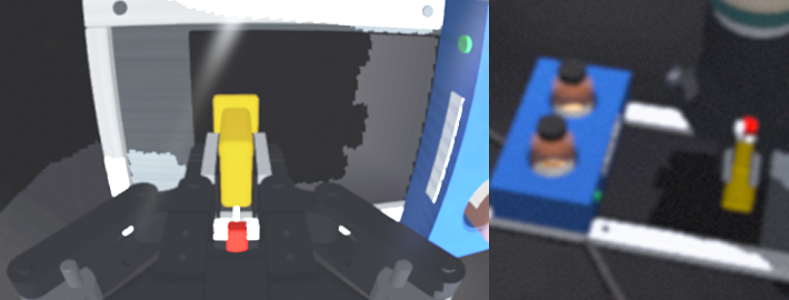

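The pointer stands level with the red marker in the wrist crop (236,215–235) and the side crop (748,125). Both bottles are upright in their pockets. I'll hold briefly and then hand in.

>>> {"op": "arm_command", "data": {"deltas": [{"dx": 0,"dy": 0,"dz": 0,"yaw": 0,"jaw": 0},{"dx": 0,"dy": 0,"dz": 0,"yaw": 0,"jaw": 0},{"dx": 0,"dy": 0,"dz": 0,"yaw": 0,"jaw": 0},{"dx": 0,"dy": 0,"dz": 0,"yaw": 0,"jaw": 0},{"dx": 0,"dy": 0,"dz": 0,"yaw": 0,"jaw": 0},{"dx": 0,"dy": 0,"dz": 0,"yaw": 0,"jaw": 0},{"dx": 0,"dy": 0,"dz": 0,"yaw": 0,"jaw": 0},{"dx": 0,"dy": 0,"dz": 0,"yaw": 0,"jaw": 0}]}}

```text
clock: 21.45
eef_pos: [485.8, 110.7, 24.6]
tool_rot: [3.14, -0.0, 1.339]
force: [4.7, -1.6, 1.0]
width: 12.9
gripper_force: 59.6
```

```bash
python3 -c "
from cell import *
s=read_state();print(s['eef_pos'],s['gripper_force'],s['width']);print(finish_job())"
```

```text
[485.82933781 110.66489695  24.58326846] 59.584001898765564 12.856915843517426
the job is handed in; nothing more can be done
None
```

I handed the job in at about 21.5 s: both amber bottles stand released in the pockets, and the gripper holds the shutter with the pointer level with the red marker (within about 1 mm by my measurements); `finish_job()` returned no verdict.

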